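# Load the tape spindle into the bench dispenser

### The job

Take the spindle with the two label-tape rolls by its black hub out of the blue rest and load it into the grey bench dispenser: lower both axle ends together into the two open slots and push gently past the spring rollers until both ends sit fully home and level on the slot floors, then let go. Where the slots stand on the dispenser must be found by feel or by eye, so never push hard against the dispenser, and leave the timer and the small bottle where they are.

Things in the scene. Friction and masses are not known exactly. Their poses are not given: they have to be found in the camera images.
- spindle: Steel axle 8 mm in diameter, 172 mm long, carrying a black hub at its middle and a tape roll either side: white (70 mm diameter, 12 mm wide) and green (64 mm, 19 mm wide). Collars 18 mm in diameter end 62 mm from the middle; beyond them bare axle. Origin on the axis at mid-length, y along the axle to the white roll. About 0.3 kg; may be loaded either way round.
- hub (a point): The middle of the spindle's black plastic hub, on the axis: 30 mm diameter, 50 mm long, with the rolls at its ends, so a 50 mm gap for the fingers. Grip here from above, across the axle. At the start this point is 48 mm above the worktop.
- axle_end_white (a point): Point on the spindle's axis, 80 mm from the middle, at the bare axle end beyond the white roll.
- axle_end_green (a point): Point on the spindle's axis, 80 mm from the middle, at the bare axle end beyond the green roll.
- rest: Fixed blue plastic tray, 110 x 176 x 6 mm, with two posts at y = +72 and -72 mm whose shallow U notches (12 mm wide) hold the axle level, its axis 48 mm above the worktop; post tops at 56 mm. Origin at the centre of its underside, y along the axle, z up. Lift the spindle straight up.
- dispenser: Fixed grey base, 160 x 190 mm, low tear bar (25 mm high) along its -x edge. Origin: centre of its underside, x across the slots, y along the loaded axle, z up. An aluminium carriage with two slotted cheeks is clamped within 20 mm either way of the middle in x; this offset is NOT in the pose: feel or look. The carriage sits on rubber: it sinks 1 mm per 4 N. Push under 20 N; over 40 N fails.
- cheek_tops (a point): Point of the fixed base frame at its middle (x = y = 0), at the height of the cheeks' flat tops, 76 mm above the worktop. The cheeks stand at y = +72 and -72 mm, 12 mm thick, 96 mm long in x. Each has an open vertical slot, 11 mm wide, at the middle of its length, mouth edges rounded to 2 mm radius; both slots are at the same x, -20 to +20 mm from this point.
- seat_level (a point): Point of the fixed base frame at its middle, 56 mm above the worktop: the height of the seated axle's axis (slot floors at 52 mm). In each slot two orange spring rollers face each other 4 mm apart. The axle meets them with its axis 67 mm high, 6 to 10 N down, its own weight included, take it through, and below 61 mm they hold it down. All heights are unloaded.
- timer: White lab timer, 62 x 66 x 18 mm, loose, lying flat. Origin at the centre of its underside. A bystander.
- stain_bottle: Small screw-cap bottle with a black cap, 36 mm diameter, 74 mm tall, loose, standing. Origin at the centre of its underside. A bystander.

How it is judged:
By the outcome, as a careful person would: the job done as asked, in the order asked, and still so for the second after the job is handed in, with the robot touching nothing.
It also fails if it takes over 72 s, if anything falls off the work surface, if the arm or the gripper's body presses on something with over 40 N, if the wrist force passes 120 N, or if a joint passes its speed limit or range.

### The arm

A 6-joint arm with a two-finger parallel gripper is mounted at the origin on a cart in front of the work surface, level with it; the furniture and walls round the work are solid. World frame = base frame: x ahead of the robot, y to its left, z up, the work surface at z = 0. Lengths are in m, angles in rad, forces in N, time in s.
With the tool pointing down it reaches from about 0.375 to 0.975 m from the base axis. Payload 3.8 kg.
Tool frame: the origin (TCP) lies at the very end of the fingers, on their centre line; the grasp point (between the pads) lies bot.hold_point_z behind it (bot.hold_point_z is the distance from the TCP to the grasp point, in m); z points along the fingers, y is the line along which they close (so a half turn about z gives the same grasp; the last joint's range is limited). The gripper opens to 85 mm and grips with 20 to 120 N. Pads are 22 mm wide; open, the fingers measure 114 mm over their backs; the gripper's body (76 mm by 85 mm) begins 54 mm behind the grasp point. The pads swing forward as they close: fully open they stand 13 mm farther back than shut.
Start: joints at [-1.168, 0.264, 1.604, -0, 1.274, -0.037], TCP at [0.287, -0.611, 0.194] pointing down, gripper open.
Joint ranges: [-2.63, 2.63], [-0.94, 2.18], [0.31, 2.57], [-1.31, 4.45], [0, 2.66], [-2.55, 2.55]. Speed limits (rad/s): [2.57, 2.57, 3.14, 3.14, 3.14, 3.14].

### API

Orientations are given as a rotation vector (axis times angle).
In Python, from workcell import bot gives the robot as it stands.
- The arm moves only by the shell command python3 jog.py 'ROWS' [OPENING] [FORCE]. ROWS is a JSON object with one list for each field, all of the same length, 1 to 5, a row being the entries at one place: dx, dy, dz (the shift in shares of the most that a row can go, 1 being 62.5 mm), turn (a turn about the tool's z in units of 0.1 rad); each row shifts and turns the commanded pose from where the row before left it, along the tool's axes as they then stand; what a row does not reach is not made up. A row lasts 1/8 s, in which the tool goes at most 0.0625 m and 0.188 rad, less where a joint would pass 70% of its speed; a pose out of reach is approached as far as the arm can. OPENING is the opening from 0.0 (shut) to 1.0 (fully open), set as the command begins (- or left out keeps the last). The fingers move at their own pace and stop on an object; FORCE is the grip in N (left out, the last holds). Time passes only in rows, so rows that do not move let the fingers close. It prints the time, the measured TCP pose, the force, the opening and the grip force at its end. Input that does not fit is refused with a message, and nothing moves.
- bot.read_state(): the state, without advancing time (a new reading comes with each control period).
- bot.read_camera(name): name is "scene" or "top" or "wrist"; returns the picture (480x640x3 uint8, red, green, blue); there is no depth.
- bot.camera_info(name): a dict with "intrinsics" (3x3 intrinsics, pixels), "extrinsics" (4x4, takes a point from camera to world coordinates). Camera axes: x right, y down, z forward; pixel columns grow to the right and rows downward; lengths in m; the calibration is good to about 2 mm. A picture is of the moment at which its call begins: read the wrist's pose just before it. camera_info takes no time and is no camera call; for the wrist camera it gives the pose at the moment of the call.
- bot.finish_job(): hands the job in; it is judged then, once.
The state is a dict: "time": time; "q": joint angles; "joint_vel": joint speeds; "joint_torque": joint torques, N m; "tool_pos": TCP position; "tcp_rot": TCP orientation; "wrist_force": force on the tool from outside, world axes, zero at the start; "torque": the same for the moment, N m; "width": opening from 0.0 (shut) to 1.0 (fully open); "grip_force": force on a finger pad.
Only numpy, scipy, OpenCV 4.12 (cv2) and the standard library are available. Lean on these libraries where they do the work, as an engineer would, in place of code of your own. Each camera call takes 0.05 s, during which the arm holds its last target. There are 200 camera calls.

## Working session

There is one attempt and no reset: what is moved stays moved. The work goes in short steps, Python scripts to look and compute and a shell command to move; the robot and the scene stay as the last step left them, time stands still between calls to the robot, and variables do not carry over. Pictures are saved under pics/ and viewed, at most 10 in all, crops included, and the job is handed in when it is done.

```bash
ls; mkdir -p pics; python3 - <<'E'
from workcell import bot
import cv2,numpy as np
np.set_printoptions(precision=4,suppress=True)
for n in("scene","top"):
    cv2.imwrite(f"pics/{n}0.png",bot.read_camera(n)[:,:,::-1]); c=bot.camera_info(n);print(n,c)
s=bot.read_state();print(s,bot.hold_point_z)
E
```

```text
jog.py
pics
workcell.py
scene {'intrinsics': array([[434.4137,   0.    , 319.6761],
       [  0.    , 434.4137, 238.4723],
       [  0.    ,   0.    ,   1.    ]]), 'extrinsics': array([[-0.8286, -0.3977,  0.394 ,  0.2716],
       [-0.5598,  0.5952, -0.5765,  0.4923],
       [-0.0052, -0.6983, -0.7158,  0.6617],
       [ 0.    ,  0.    ,  0.    ,  1.    ]])}
top {'intrinsics': array([[478.7052,   0.    , 321.9812],
       [  0.    , 478.7052, 238.721 ],
       [  0.    ,   0.    ,   1.    ]]), 'extrinsics': array([[-0.0035, -0.9991,  0.0413,  0.5393],
       [-0.9999,  0.004 ,  0.0118, -0.018 ],
       [-0.012 , -0.0412, -0.9991,  1.0564],
       [ 0.    ,  0.    ,  0.    ,  1.    ]])}
{'time': 0.1, 'q': array([-1.1679,  0.2646,  1.6053,  0.    ,  1.2737, -0.0369]), 'joint_vel': array([-0.0004, -0.0023, -0.0026, -0.002 , -0.0008,  0.002 ]), 'joint_torque': array([ -0.0002, -51.671 , -36.859 ,  -0.0001,   0.0063,   0.    ]), 'tool_pos': array([ 0.2871, -0.6101,  0.1927]), 'tcp_rot': array([-3.064 , -0.6848,  0.0005]), 'wrist_force': array([-0.5545,  0.0141, -0.2843]), 'torque': array([-0.0221, -0.0309,  0.018 ]), 'grip_force': 0.0, 'width': 1.0031566117438562} 0.0187
```

View pics/top0.png

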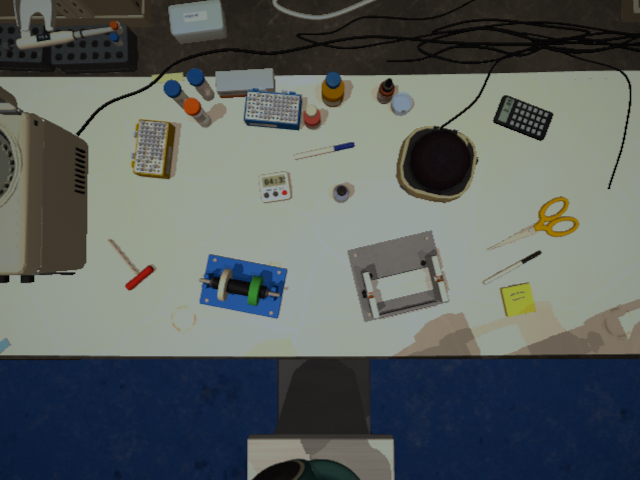

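View pics/scene0.png

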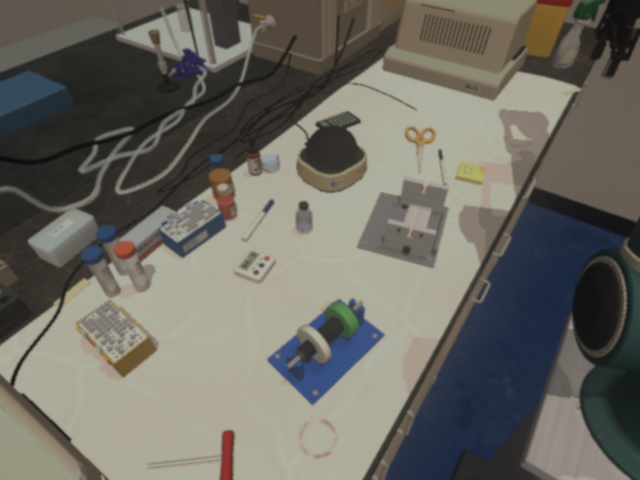

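The top view shows the rest and spindle around (243,286), with the white roll left and the green roll right. The dispenser is around (400,276), with cheeks at about (370,292) and (438,275). In the scene view the spindle is at (327,335) and the dispenser at (408,225). Next I'll enlarge both.

```bash
python3 - <<'E'
import cv2,numpy as np
t=cv2.imread("pics/top0.png");s=cv2.imread("pics/scene0.png")
a=t[225:325,190:300];b=t[225:325,340:460]
def up(i,w,h): return cv2.resize(i,(w,h),interpolation=cv2.INTER_CUBIC)
# x5 top crop dispenser 120x100->600x500 and so on
cv2.imwrite("pics/c1.png",np.hstack([up(t[245:325,195:290],380,320),up(t[225:325,345:450],420,400)[:320]]))
big=np.vstack([np.hstack([up(t[240:325,195:295],400,340),up(t[228:313,345:445],400,340)]),np.hstack([up(s[290:355,265:365],400,260),up(s[170:235,355:455],400,260)])])
cv2.imwrite("pics/c1.png",big)
E
```

```text
(no output)
```

View pics/c1.png

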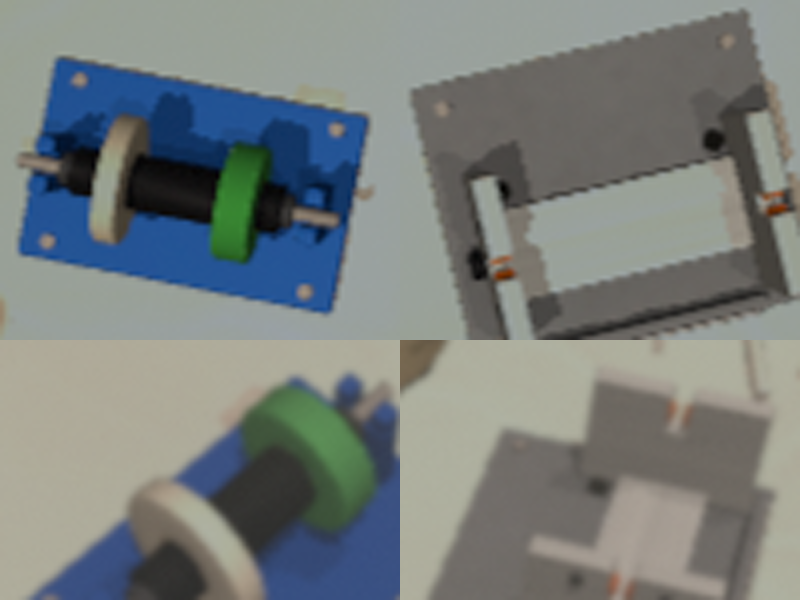

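Enlarged, the top view shows the axle tips at about (200,279.8) and (279.5,294.8). The orange rollers are at about (370.5,294.5) and (439,278.8) in the top view, and about (410,231) and (425,184) in the scene view.

```bash
cat > h.py <<'E'
from workcell import bot
import cv2,numpy as np
from scipy.spatial.transform import Rotation as R
np.set_printoptions(precision=4,suppress=True)
def ray(c,p):
    E=c["extrinsics"];d=E[:3,:3]@np.linalg.solve(c["intrinsics"],[p[0],p[1],1]);return E[:3,3],d/np.linalg.norm(d)
def onz(c,p,z):
    o,d=ray(c,p);return o+d*(z-o[2])/d[2]
def tri(*cp):
    A=0;b=0
    for c,p in cp:
        o,d=ray(c,p);M=np.eye(3)-np.outer(d,d);A=A+M;b=b+M@o
    x=np.linalg.solve(A,b);return x,[np.linalg.norm(np.cross(x-ray(c,p)[0],ray(c,p)[1])) for c,p in cp]
def proj(c,x):
    E=c["extrinsics"];y=c["intrinsics"]@(E[:3,:3].T@(np.array(x)-E[:3,3]));return y[:2]/y[2]
def totool(target,yaw_y=None):
    s=bot.read_state();Rm=R.from_rotvec(s["tcp_rot"]).as_matrix()
    print("tcp",s["tool_pos"],"tool delta",Rm.T@(np.array(target)-s["tool_pos"]))
    print("tool x",Rm[:,0],"y",Rm[:,1],"z",Rm[:,2])
    if yaw_y is not None:
        a=R.from_matrix(Rm).inv().apply([yaw_y[0],yaw_y[1],0]);t=np.arctan2(-a[0],a[1]);print("turn",(t+np.pi/2)%np.pi-np.pi/2)
E
python3 - <<'E'
from h import *
T=bot.camera_info("top");S=bot.camera_info("scene")
w=onz(T,(200,279.75),.048);g=onz(T,(279.5,294.75),.048);print("axle",w,g,np.linalg.norm(w-g),(w+g)/2)
h=(w+g)/2;ax=(w-g)/np.linalg.norm(w-g);print("ax",ax, "scene proj",proj(S,w),proj(S,h),proj(S,g))
a=tri((T,(370.5,294.5)),(S,(410,231)));b=tri((T,(439,278.75)),(S,(425,183.75)));print("slots",a,b)
for z in(.064,.076):
  p,q=onz(T,(370.5,294.5),z),onz(T,(439,278.75),z);print(p,q,np.linalg.norm(p-q),(p+q)/2,(p-q)/np.linalg.norm(p-q))
# pre-view pose above hub; grip across axle: tool y perpendicular to axle
totool([h[0],h[1],.25],[-ax[1],ax[0]])
c=bot.camera_info("wrist");print(c)
E
```

```text
axle [0.4954 0.2513 0.048 ] [0.4635 0.0835 0.048 ] 0.1707431387796058 [0.4795 0.1674 0.048 ]
ax [0.187  0.9824 0.    ] scene proj [288.8088 366.2509] [327.5345 331.9557] [361.9202 301.5041]
slots (array([ 0.4653, -0.1058,  0.0625]), [np.float64(0.0007007282984031719), np.float64(0.0007007282984031098)]) (array([ 0.4981, -0.2447,  0.0732]), [np.float64(0.0011080939141033435), np.float64(0.0011080939141032942)])
[ 0.4647 -0.106   0.064 ] [ 0.4967 -0.2473  0.064 ] 0.14489539367117354 [ 0.4807 -0.1767  0.064 ] [-0.2207  0.9754  0.    ]
[ 0.4656 -0.1049  0.076 ] [ 0.4972 -0.2445  0.076 ] 0.14314330825923832 [ 0.4814 -0.1747  0.076 ] [-0.2207  0.9754  0.    ]
tcp [ 0.2871 -0.6101  0.1927] tool delta [ 0.5051 -0.6217 -0.056 ]
tool x [0.9049 0.4257 0.0001] y [ 0.4257 -0.9048 -0.002 ] z [-0.0008  0.0019 -1.    ]
turn -0.9429253758145588
{'intrinsics': array([[394.531 ,   0.    , 318.0106],
       [  0.    , 394.531 , 234.8296],
       [  0.    ,   0.    ,   1.    ]]), 'extrinsics': array([[ 0.4265, -0.8612, -0.2766,  0.357 ],
       [-0.9045, -0.4066, -0.1287, -0.5773],
       [-0.0016,  0.305 , -0.9523,  0.3731],
       [ 0.    ,  0.    ,  0.    ,  1.    ]])}
```
Distance 0.1449 (expect 144). 

The rows are not in the units I measure in: shifts go in shares of 62.5 mm and turns go in units of 0.1 rad. I convert before sending: 0.036 m is 0.576, -0.031 m is -0.496.

```bash
python3 jog.py '{"dx": [0.576, 0.576, 0.576, 0.576, 0.576], "dy": [-0.496, -0.496, -0.496, -0.496, -0.496], "dz": [-0.048, -0.048, -0.048, -0.048, -0.048], "turn": [0, 0, 0, 0, 0]}' 1.0
python3 jog.py '{"dx": [0.576, 0.576, 0.576, 0.576, 0.576], "dy": [-0.496, -0.496, -0.496, -0.496, -0.496], "dz": [-0.048, -0.048, -0.048, -0.048, -0.048], "turn": [0, 0, 0, 0, 0]}'
python3 jog.py '{"dx": [0, 0, 0, 0, 0], "dy": [0, 0, 0, 0, 0], "dz": [0, 0, 0, 0, 0], "turn": [-1.7, -1.7, -1.7, -1.7, -1.7]}'
python3 jog.py '{"dx": [0, 0, 0, 0, 0], "dy": [0, 0, 0, 0, 0], "dz": [0, 0, 0, 0, 0], "turn": [-1.7, -1.7, -1.7, -1.6, 0]}'
python3 - <<'E'
from h import *
c=bot.camera_info("wrist");im=bot.read_camera("wrist");np.savez("w1.npz",**c)
cv2.imwrite("pics/w1.png",im[:,:,::-1])
totool([.4807,-.1767,.22],[.9754,.2207]); print(proj(c,[.4647,-.106,.064]),proj(c,[.4967,-.2473,.064]))
E
```

```text
time: 0.72
tool_pos: [0.3844, -0.3922, 0.2084]
tcp_rot: [-3.065, -0.685, 0.0]
wrist_force: [0.2, -0.8, 0.6]
width: 0.996
grip_force: 0.0
time: 1.35
tool_pos: [0.4812, -0.1754, 0.2236]
tcp_rot: [-3.066, -0.685, 0.001]
wrist_force: [0.5, -0.7, 1.2]
width: 0.998
grip_force: 0.0
time: 1.98
tool_pos: [0.4807, -0.1768, 0.2233]
tcp_rot: [-2.505, -1.895, 0.001]
wrist_force: [-0.3, -0.3, -0.4]
width: 1.003
grip_force: 0.0
time: 2.6
tool_pos: [0.4808, -0.1768, 0.2234]
tcp_rot: [-1.752, -2.607, 0.0]
wrist_force: [0.1, 0.5, -0.4]
width: 1.0
grip_force: 0.0
tcp [ 0.4808 -0.1769  0.2235] tool delta [ 0.0002 -0.0001  0.0035]
tool x [-0.3765  0.9264  0.0005] y [ 0.9264  0.3765 -0.0005] z [-0.0007  0.0003 -1.    ]
turn 0.16345389382476627
[333.666  116.8973] [306.3334 276.2507]
```

View pics/w1.png

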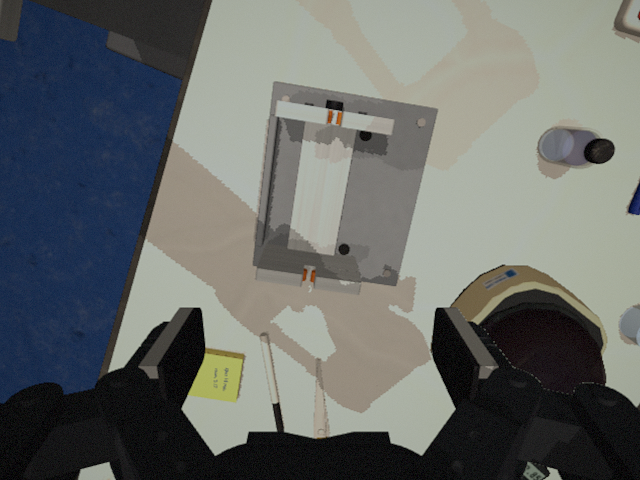

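The wrist view shows the roller pairs at about (335,117) and (309,276), close to the predictions. Bottle and timer are well away. I'll enlarge the slots to measure them.

```bash
python3 - <<'E'
import cv2,numpy as np
t=cv2.imread("pics/w1.png")
up=lambda i:cv2.resize(i,(800,300),interpolation=cv2.INTER_NEAREST)
cv2.imwrite("pics/c2.png",np.vstack([up(t[95:140,270:390]),up(t[255:300,250:370])]))
E
```

```text
(no output)
```

View pics/c2.png

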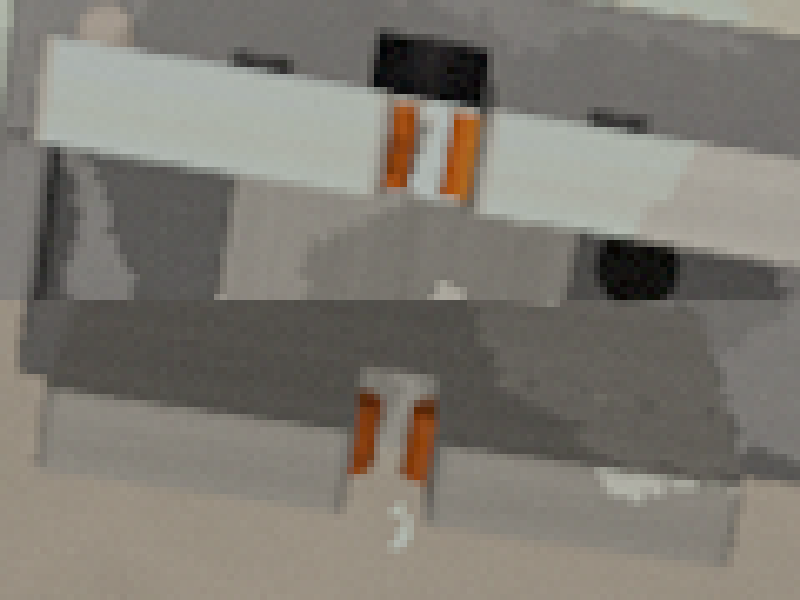

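```bash
python3 - <<'E'
from h import *
c=dict(np.load("w1.npz"));T=bot.camera_info("top");S=bot.camera_info("scene")
a=onz(c,(334.5,116.8),.076);b=onz(c,(308.1,280.8),.076)
d=(a-b)/np.linalg.norm(a-b);print(a,b,np.linalg.norm(a-b),(a+b)/2,d)
# heights check: rollers, wrist + top
print(tri((c,(334.5,116.8)),(T,(370.5,294.5))),tri((c,(308.6,276.2)),(T,(439,278.75))))
totool([.4795,.1674,.2],[.9824,-.187])
E
```

```text
[ 0.4648 -0.1056  0.076 ] [ 0.4982 -0.2458  0.076 ] 0.14411400157012716 [ 0.4815 -0.1757  0.076 ] [-0.2319  0.9727  0.    ]
(array([ 0.4651, -0.1056,  0.0685]), [np.float64(4.058557489404926e-05), np.float64(4.058557489399236e-05)]) (array([ 0.4975, -0.2458,  0.0673]), [np.float64(0.0009783629650466613), np.float64(0.0009783629650468105)])
tcp [ 0.4808 -0.1769  0.2235] tool delta [0.3194 0.1284 0.0236]
tool x [-0.3765  0.9264  0.0005] y [ 0.9264  0.3765 -0.0005] z [-0.0007  0.0003 -1.    ]
turn 0.5740731127156948
```

Converted, 0.046 m is 0.736, 0.018 m is 0.288.

```bash
python3 jog.py '{"dx": [0.736, 0.736, 0.736, 0.736, 0.736], "dy": [0.288, 0.288, 0.288, 0.288, 0.288], "dz": [0, 0, 0, 0, 0], "turn": [0, 0, 0, 0, 0]}'
python3 jog.py '{"dx": [0.736, 0.704, 0, 0, 0], "dy": [0.304, 0.304, 0, 0, 0], "dz": [0.16, 0.16, 0, 0, 0], "turn": [0, 0, 1.9, 1.9, 1.9]}'
python3 jog.py '{"dx": [0, 0], "dy": [0, 0], "dz": [0, 0], "turn": [0.1, 0]}'
python3 - <<'E'
from h import *
c=bot.camera_info("wrist");im=bot.read_camera("wrist");np.savez("w2.npz",**c)
cv2.imwrite("pics/w2.png",im[:,:,::-1])
totool([.4795,.1674,.2],[.9824,-.187])
ps=[proj(c,p) for p in([.4954,.2513,.048],[.4635,.0835,.048],[.4795,.1674,.048])];print(ps)
E
```

```text
time: 3.28
tool_pos: [0.4769, 0.0715, 0.2239]
tcp_rot: [1.754, 2.606, 0.0]
wrist_force: [0.6, -0.8, 0.1]
width: 1.0
grip_force: 0.0
time: 3.9
tool_pos: [0.478, 0.1679, 0.2036]
tcp_rot: [-2.414, -2.01, 0.001]
wrist_force: [0.3, -0.6, -0.2]
width: 1.003
grip_force: 0.0
time: 4.15
tool_pos: [0.4781, 0.1676, 0.2038]
tcp_rot: [-2.414, -2.011, 0.0]
wrist_force: [0.1, 0.5, 0.5]
width: 1.001
grip_force: 0.0
tcp [0.4782 0.1675 0.2039] tool delta [0.0001 0.0013 0.0039]
tool x [ 0.1811  0.9835 -0.    ] y [ 0.9835 -0.1811 -0.    ] z [-0. -0. -1.]
turn 0.006001621375881339
[array([321.3388,  98.2849]), array([319.6185, 290.9837]), array([320.4699, 201.93  ])]
```

View pics/w2.png

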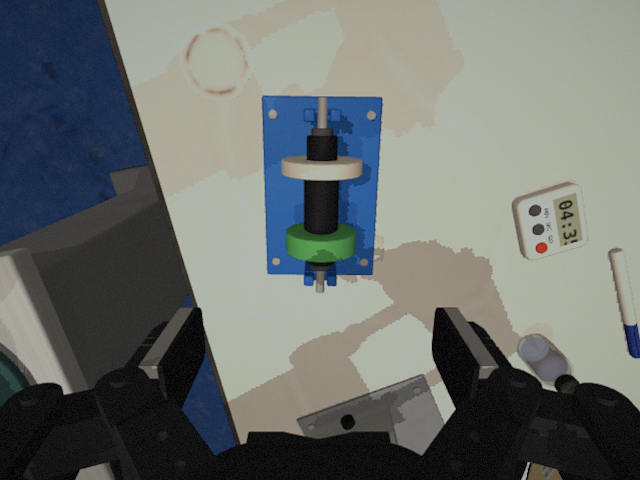

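The axle tips show at (322.5,98) and (320,292), within about 1 px of the prediction, and the tool is lined up. Next I'll descend onto the hub.

Converted, 0.03 m is 0.48, 0.0017 m is 0.0272, 0.006 rad is 0.06.

```bash
python3 - <<'E'
from h import *
c=dict(np.load("w2.npz"));T=bot.camera_info("top")
print(tri((c,(322.5,98)),(T,(200,279.75))),tri((c,(320,292)),(T,(279.5,294.75))))
E
python3 jog.py '{"dx": [0, 0, 0, 0, 0], "dy": [0.0272, 0, 0, 0, 0], "dz": [0.48, 0.48, 0.48, 0.48, 0.48], "turn": [0.06, 0, 0, 0, 0]}'
python3 jog.py '{"dx": [0, 0, 0], "dy": [0, 0, 0], "dz": [0.24, 0.192, 0], "turn": [0, 0, 0]}'
```

```text
(array([0.4959, 0.2512, 0.0485]), [np.float64(0.00045967072774101054), np.float64(0.0004596707277409212)]) (array([0.4637, 0.0833, 0.0499]), [np.float64(8.62804703179503e-05), np.float64(8.62804703180161e-05)])
time: 4.82
tool_pos: [0.4801, 0.1673, 0.0531]
tcp_rot: [2.42, 2.003, 0.001]
wrist_force: [-0.3, 0.4, -0.0]
width: 1.003
grip_force: 0.0
time: 5.2
tool_pos: [0.4796, 0.1672, 0.0265]
tcp_rot: [-2.421, -2.001, 0.001]
wrist_force: [-0.2, 0.8, 0.6]
width: 1.002
grip_force: 0.0
```

```bash
python3 jog.py '{"dx": [0, 0, 0, 0, 0], "dy": [0, 0, 0, 0, 0], "dz": [0, 0, 0, 0, 0], "turn": [0, 0, 0, 0, 0]}' 0.0 80
python3 jog.py '{"dx": [0, 0, 0, 0, 0], "dy": [0, 0, 0, 0, 0], "dz": [0, 0, 0, 0, 0], "turn": [0, 0, 0, 0, 0]}'
```

```text
time: 5.82
tool_pos: [0.4799, 0.1674, 0.027]
tcp_rot: [2.422, 2.001, 0.0]
wrist_force: [-1.0, -0.6, -0.7]
width: 0.0
grip_force: 0.0
time: 6.45
tool_pos: [0.4799, 0.1673, 0.0269]
tcp_rot: [-2.422, -2.001, 0.0]
wrist_force: [-0.6, -0.1, -0.1]
width: -0.006
grip_force: 0.0
```

The fingers shut fully with nothing between them, so I need to look.

```bash
python3 - <<'E'
from h import *
t=bot.read_camera("top")[:,:,::-1];s=bot.read_camera("scene")[:,:,::-1];w=bot.read_camera("wrist")[:,:,::-1]
up=lambda i,a,b:cv2.resize(i,(a,b),interpolation=cv2.INTER_CUBIC)
cv2.imwrite("pics/c3.png",np.vstack([np.hstack([up(t[230:330,180:313],400,300),up(s[270:370,260:393],400,300)]),np.hstack([up(w,400,300),up(w[60:360,120:520],400,300)])]))
E
```

```text
(no output)
```

View pics/c3.png

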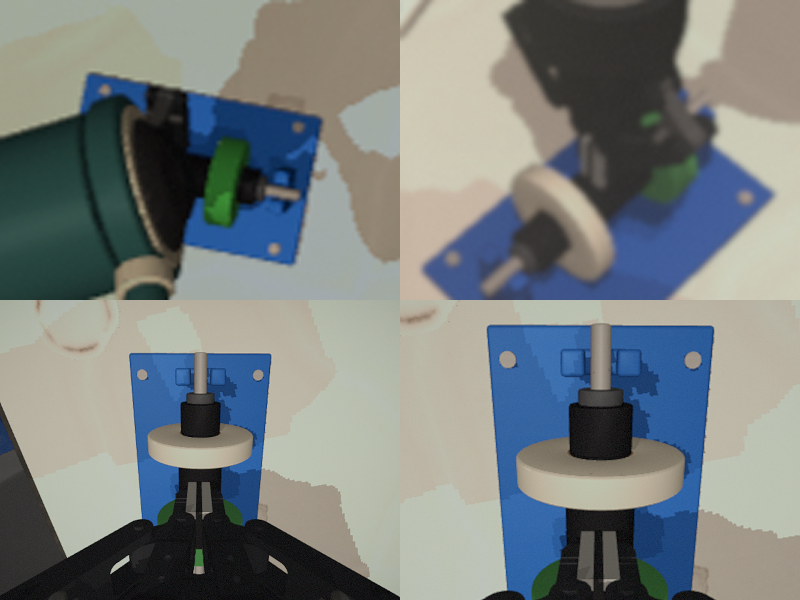

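```bash
python3 - <<'E'
from h import *
c=bot.camera_info("wrist");S=bot.camera_info("scene");s=bot.read_state();print(s["tool_pos"],s["width"],s["grip_force"],s["wrist_force"])
for n,p in dict(tcp=[.48,.1673,.027],pad=[.48,.1673,.046],top=[.48,.1673,.063],wtip=[.4957,.2513,.048],wtip60=[.4957,.2513,.060],gtip=[.4637,.0833,.048]).items(): print(n,proj(c,p),proj(S,p))
im=bot.read_camera("wrist");cv2.imwrite("pics/c4.png",cv2.resize(im[180:480,160:480,::-1],(800,600+0),interpolation=cv2.INTER_CUBIC))
E
```

```text
[0.4799 0.1673 0.0269] -0.001040211988280115 0.0 [-0.4915  0.4554 -1.3618]
tcp [319.7459 273.1883] [327.2003 338.6225]
pad [319.9176 290.0061] [327.2844 332.4258]
top [320.1039 308.2548] [327.3623 326.6767]
wtip [319.3904  86.9792] [288.6528 366.1845]
wtip60 [319.5004  85.2077] [288.2069 362.3197]
gtip [319.1893 444.0767] [361.8881 301.3651]
```

View pics/c4.png

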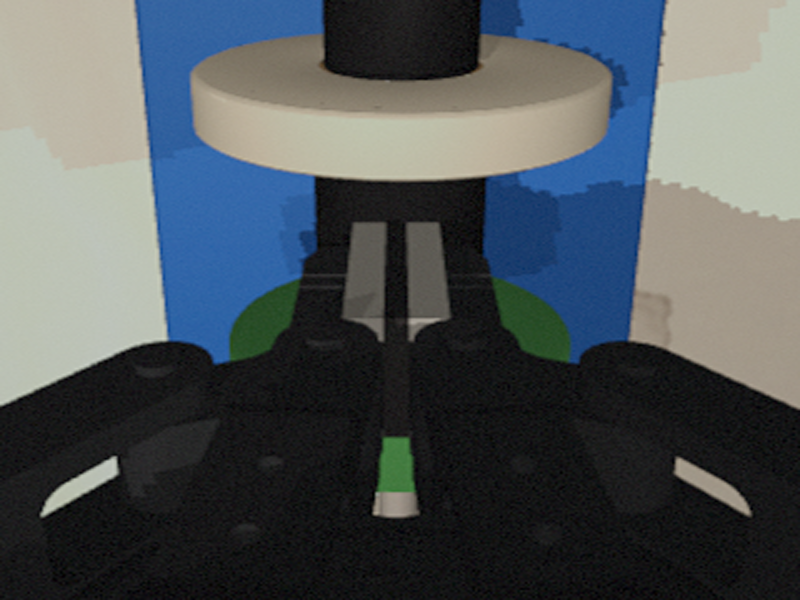

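```bash
python3 - <<'E'
from h import *
c=bot.camera_info("wrist");s=bot.read_state();Rm=R.from_rotvec(s["tcp_rot"]).as_matrix()
print(bot.hold_point_z)
P=lambda x,y,h:proj(c,s["tool_pos"]+Rm@np.array([x,y,-h]))
for h in(0,.013,.03,.036,.048,.06):print(h,"open",P(.011,-.0425,h),P(-.011,-.0425,h),P(.011,.0425,h),"shut",P(.011,.0,h))
E
```

```text
0.0187
0 open [232.3265 252.1465] [235.1843 293.1249] [406.8547 252.2932] shut [319.5922 252.2198]
0.013 open [226.4207 262.0495] [229.681  305.3915] [412.9675 262.2059] shut [319.6959 262.1277]
0.03 open [217.3491 277.2612] [221.277  324.1235] [422.3571 277.4325] shut [319.8552 277.3469]
0.036 open [213.7031 283.3749] [217.9162 331.6146] [426.1309 283.5522] shut [319.9193 283.4636]
0.048 open [205.5576 297.0337] [210.4423 348.2736] [434.5618 297.224 ] shut [320.0624 297.1289]
0.06 open [196.0332 313.0045] [201.7632 367.619 ] [444.4198 313.2102] shut [320.2297 313.1073]
```

Nothing is visible between the pads, and the shut tips sit at row ~291. If they were at the reported TCP they would be at row ~252. So the real fingertips are about 40 mm behind the reported TCP and closed just above the hub. I'll reopen, go lower in small guarded steps, and test with a light grip.

```bash
python3 jog.py '{"dx": [0, 0, 0, 0, 0], "dy": [0, 0, 0, 0, 0], "dz": [0, 0, 0, 0, 0], "turn": [0, 0, 0, 0, 0]}' 1.0 20
python3 jog.py '{"dx": [0, 0, 0, 0, 0], "dy": [0, 0, 0, 0, 0], "dz": [0.08, 0.08, 0.08, 0.08, 0.08], "turn": [0, 0, 0, 0, 0]}'
python3 jog.py '{"dx": [0, 0, 0, 0, 0], "dy": [0, 0, 0, 0, 0], "dz": [0, 0, 0, 0, 0], "turn": [0, 0, 0, 0, 0]}' 0.0 20
```

```text
time: 7.28
tool_pos: [0.4799, 0.1673, 0.0269]
tcp_rot: [2.422, 2.001, -0.0]
wrist_force: [0.6, 0.1, 0.9]
width: 0.999
grip_force: 0.0
time: 7.9
tool_pos: [0.4798, 0.1673, 0.0014]
tcp_rot: [-2.422, -2.001, 0.0]
wrist_force: [0.2, 0.3, 1.5]
width: 1.003
grip_force: 0.0
time: 8.52
tool_pos: [0.4802, 0.1674, 0.0022]
tcp_rot: [2.422, 2.001, 0.001]
wrist_force: [0.2, -0.5, 2.0]
width: 0.337
grip_force: 22.6
```

Width is 0.337 (about 29 mm) with 22 N, so the hub is between the pads and the offset is confirmed. The grip is near the tips, so I'll reopen, go 13 mm deeper and grip firmly.

Converted, 0.005 m is 0.08, 0.004 m is 0.064.

```bash
python3 jog.py '{"dx": [0, 0, 0, 0, 0], "dy": [0, 0, 0, 0, 0], "dz": [0, 0, 0.064, 0.064, 0.08], "turn": [0, 0, 0, 0, 0]}' 1.0 20
python3 jog.py '{"dx": [0, 0, 0, 0, 0], "dy": [0, 0, 0, 0, 0], "dz": [0, 0, 0, 0, 0], "turn": [0, 0, 0, 0, 0]}' 0.0 80
python3 jog.py '{"dx": [0, 0, 0, 0, 0], "dy": [0, 0, 0, 0, 0], "dz": [0, -0.08, -0.24, -0.32, 0], "turn": [0, 0, 0, 0, 0]}'
```

```text
time: 9.15
tool_pos: [0.4798, 0.1673, -0.0116]
tcp_rot: [-2.422, -2.001, 0.0]
wrist_force: [0.3, 0.3, -0.3]
width: 1.0
grip_force: 0.0
time: 9.78
tool_pos: [0.4802, 0.1675, -0.0107]
tcp_rot: [2.421, 2.001, 0.001]
wrist_force: [-1.1, -0.5, 3.6]
width: 0.325
grip_force: 78.5
time: 10.4
tool_pos: [0.4818, 0.1679, 0.031]
tcp_rot: [2.42, 2.0, 0.006]
wrist_force: [0.0, -0.7, -2.5]
width: 0.329
grip_force: 79.4
```

```bash
python3 jog.py '{"dx": [0, 0, -0.32, -0.64, -0.64], "dy": [0, 0, 0.064, 0.12, 0.12], "dz": [-0.48, -0.48, 0, 0, 0], "turn": [0, 0, 0, 0, 0]}'
python3 jog.py '{"dx": [-0.64, -0.64, -0.64, -0.64, -0.64], "dy": [0.12, 0.12, 0.12, 0.12, 0.12], "dz": [0, 0, 0, 0, 0], "turn": [0, 0, 0, 0, 0]}'
python3 jog.py '{"dx": [-0.4, -0.16, 0, 0, 0], "dy": [0.08, 0.032, 0, 0, 0], "dz": [0, 0, 0, 0, 0], "turn": [0, 0, -1, -1.2, -1.2]}'
python3 jog.py '{"dx": [0, 0, 0], "dy": [0, 0, 0], "dz": [0, 0, 0], "turn": [-0.8, 0, 0]}'
python3 - <<'E'
from h import *
totool([.4815,-.1755,.09],[.9727,.2319])
s=bot.read_state();print(s["width"],s["grip_force"],s["wrist_force"],s["torque"])
E
```

```text
time: 11.02
tool_pos: [0.479, 0.0647, 0.0883]
tcp_rot: [-2.42, -2.002, 0.001]
wrist_force: [0.7, 0.0, -3.1]
width: 0.33
grip_force: 79.6
time: 11.65
tool_pos: [0.4781, -0.139, 0.0881]
tcp_rot: [-2.421, -2.001, 0.001]
wrist_force: [-0.0, -0.4, -3.8]
width: 0.328
grip_force: 79.6
time: 12.28
tool_pos: [0.4787, -0.1726, 0.0883]
tcp_rot: [-2.042, -2.386, -0.0]
wrist_force: [-1.0, -0.5, -2.7]
width: 0.326
grip_force: 79.6
time: 12.65
tool_pos: [0.479, -0.1731, 0.0886]
tcp_rot: [-1.952, -2.461, -0.0]
wrist_force: [-0.4, -0.2, -2.6]
width: 0.329
grip_force: 79.6
tcp [ 0.479  -0.1731  0.0886] tool delta [-0.0029  0.0019 -0.0014]
tool x [-0.2277  0.9737  0.0004] y [ 0.9737  0.2277 -0.0003] z [-0.0004  0.0004 -1.    ]
turn -0.004361996505825916
0.3286535128981268 79.60883617401123 [-0.4189 -0.2416 -2.626 ] [ 0.0443 -0.0431  0.0154]
```

```bash
python3 jog.py '{"dx": [-0.048, 0, 0, 0, 0], "dy": [0.032, 0, 0, 0, 0], "dz": [0.192, 0.32, 0.32, 0, 0], "turn": [-0.04, 0, 0, 0, 0]}'
python3 - <<'E'
from h import *
totool([.4815,-.1755,.0],[.9727,.2319])
c=bot.camera_info("wrist");w=bot.read_camera("wrist")[:,:,::-1];s=bot.read_camera("scene")[:,:,::-1];t=bot.read_camera("top")[:,:,::-1]
st=bot.read_state();S=bot.camera_info("scene");T=bot.camera_info("top")
for n,i in(("wr",w),("sc",s),("to",t)):cv2.imwrite(f"pics/{n}3.png",i)
Rm=R.from_rotvec(st["tcp_rot"]).as_matrix();h=st["tool_pos"]+[0,0,.0587];print("hub",h)
for k in(.086,-.086):
  p=h+Rm[:,0]*k;print("tip",k,p,proj(c,p),proj(S,p),proj(T,p))
for p in([.4648,-.1056,.076],[.4982,-.2458,.076]):print("slot",proj(c,p),proj(S,p),proj(T,p))
up=lambda i,a,b:cv2.resize(i,(a,b),interpolation=cv2.INTER_CUBIC)
cv2.imwrite("pics/c5.png",np.vstack([np.hstack([up(w[30:180,220:420],400,300),up(s[140:260,340:500],400,300)]),np.hstack([up(t[225:325,340:473],400,300),up(s[160:220,380:460],400,300)])]))
E
```

```text
time: 13.28
tool_pos: [0.482, -0.1762, 0.037]
tcp_rot: [1.947, 2.466, 0.0]
wrist_force: [0.1, 0.6, -2.1]
width: 0.327
grip_force: 79.6
tcp [ 0.482  -0.1762  0.037 ] tool delta [ 0.0008 -0.0003  0.037 ]
tool x [-0.2322  0.9727 -0.    ] y [0.9727 0.2322 0.0001] z [ 0.0001 -0.     -1.    ]
turn 0.00024909694146990624
hub [ 0.4827 -0.1765  0.0966]
tip 0.086 [ 0.4627 -0.0929  0.0965] [323.1702  80.8421] [411.1534 222.7327] [365.3672 296.7372]
tip -0.086 [ 0.5027 -0.2601  0.0967] [321.2725 521.0216] [428.4233 170.5936] [449.2188 276.404 ]
slot [319.4829 124.7211] [411.5339 226.2088] [370.8333 294.9065]
slot [318.7408 451.9505] [425.9195 182.4586] [439.6121 278.2618]
```

View pics/c5.png

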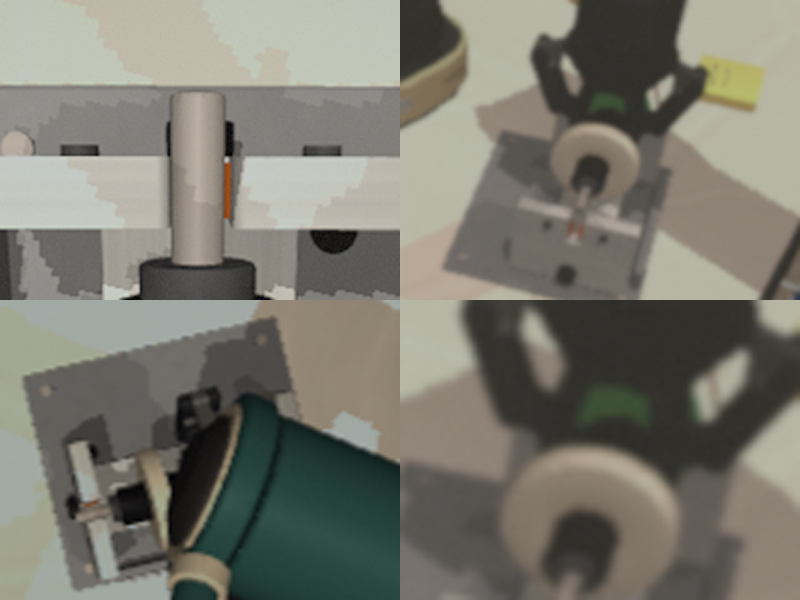

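The axle (column ≈318.5) sits about 0.9 mm left of the white-side slot centre (≈321). I'll shift +0.7 mm in tool y and descend in guarded steps.

Converted, 0.005 m is 0.08, 0.003 m is 0.048.

```bash
python3 jog.py '{"dx": [0, 0, 0, 0], "dy": [0.0112, 0, 0, 0], "dz": [0.08, 0.08, 0.048, 0], "turn": [0, 0, 0, 0]}'
python3 jog.py '{"dx": [0, 0, 0, 0, 0], "dy": [0, 0, 0, 0, 0], "dz": [0.024, 0.024, 0.024, 0.024, 0], "turn": [0, 0, 0, 0, 0]}'
python3 -c "
from h import *
s=bot.read_state();print(s['tool_pos'],s['wrist_force'],s['torque'])"
```

```text
time: 13.92
tool_pos: [0.482, -0.1757, 0.0234]
tcp_rot: [-1.946, -2.465, 0.0]
wrist_force: [-0.1, 0.0, -2.4]
width: 0.329
grip_force: 79.6
time: 14.55
tool_pos: [0.4823, -0.1759, 0.0177]
tcp_rot: [-1.946, -2.466, 0.0]
wrist_force: [-0.1, 0.3, -2.4]
width: 0.329
grip_force: 79.6
[ 0.4823 -0.1759  0.0177] [-0.1409  0.3473 -2.449 ] [-0.0297  0.0192  0.0564]
```

Converted, 0.002 m is 0.032, 0.0015 m is 0.024.

```bash
python3 jog.py '{"dx": [0, 0, 0, 0, 0], "dy": [0, 0, 0, 0, 0], "dz": [0.032, 0.032, 0.032, 0.024, 0], "turn": [0, 0, 0, 0, 0]}'
python3 jog.py '{"dx": [0, 0, 0], "dy": [0, 0, 0], "dz": [0.016, 0.016, 0], "turn": [0, 0, 0]}'
```

```text
time: 15.18
tool_pos: [0.4823, -0.1759, 0.0102]
tcp_rot: [-1.946, -2.466, 0.0]
wrist_force: [-0.0, -0.1, -3.1]
width: 0.322
grip_force: 79.6
time: 15.55
tool_pos: [0.4824, -0.1759, 0.0083]
tcp_rot: [-1.946, -2.466, 0.0]
wrist_force: [-0.3, 0.2, -3.2]
width: 0.329
grip_force: 79.6
```

Converted, 0.001 m is 0.016.

```bash
python3 jog.py '{"dx": [0, 0, 0], "dy": [0, 0, 0], "dz": [0.016, 0.016, 0], "turn": [0, 0, 0]}'
python3 jog.py '{"dx": [0, 0, 0], "dy": [0, 0, 0], "dz": [0.016, 0.016, 0], "turn": [0, 0, 0]}'
python3 jog.py '{"dx": [0, 0, 0], "dy": [0, 0, 0], "dz": [0.016, 0.016, 0], "turn": [0, 0, 0]}'
```

```text
time: 15.92
tool_pos: [0.4826, -0.176, 0.0068]
tcp_rot: [1.946, 2.466, 0.0]
wrist_force: [-2.5, 0.6, 3.3]
width: 0.326
grip_force: 79.9
time: 16.3
tool_pos: [0.483, -0.176, 0.0049]
tcp_rot: [1.946, 2.465, 0.001]
wrist_force: [-1.3, 1.3, 4.6]
width: 0.333
grip_force: 80.3
time: 16.68
tool_pos: [0.4821, -0.176, 0.0014]
tcp_rot: [-1.946, -2.466, 0.001]
wrist_force: [1.6, -1.9, -4.5]
width: 0.327
grip_force: 79.2
```

The ends have passed the rollers, which are now pulling them down. I'll continue to the floor.

```bash
python3 jog.py '{"dx": [0, 0, 0], "dy": [0, 0, 0], "dz": [0.016, 0.016, 0], "turn": [0, 0, 0]}'
python3 jog.py '{"dx": [0, 0, 0], "dy": [0, 0, 0], "dz": [0.016, 0.016, 0], "turn": [0, 0, 0]}'
python3 -c "
from h import *
s=bot.read_state();print(s['tool_pos'],s['wrist_force'],s['torque'])"
```

```text
time: 17.05
tool_pos: [0.482, -0.1759, -0.0004]
tcp_rot: [-1.946, -2.466, 0.001]
wrist_force: [2.1, -2.7, -9.7]
width: 0.327
grip_force: 79.3
time: 17.42
tool_pos: [0.4822, -0.1755, -0.002]
tcp_rot: [-1.946, -2.465, -0.0]
wrist_force: [2.1, -0.3, -8.9]
width: 0.327
grip_force: 79.4
[ 0.4822 -0.1755 -0.002 ] [ 2.1122 -0.2713 -8.8509] [-0.2277 -0.2857  0.0709]
```

```bash
for i in 1; do python3 jog.py '{"dx": [0, 0, 0], "dy": [0, 0, 0], "dz": [0.016, 0.008, 0], "turn": [0, 0, 0]}'; done
python3 jog.py '{"dx": [0, 0, 0], "dy": [0, 0, 0], "dz": [0.016, 0.008, 0], "turn": [0, 0, 0]}'
python3 -c "
from h import *
s=bot.read_state();print(s['tool_pos'],s['wrist_force'],s['torque'])"
```

```text
time: 17.8
tool_pos: [0.4827, -0.1761, -0.0026]
tcp_rot: [1.946, 2.466, 0.0]
wrist_force: [-0.6, 2.0, -3.3]
width: 0.328
grip_force: 80.1
time: 18.18
tool_pos: [0.483, -0.1762, -0.0039]
tcp_rot: [1.946, 2.465, 0.0]
wrist_force: [-0.9, 2.0, 3.8]
width: 0.324
grip_force: 80.6
[ 0.483  -0.1762 -0.0039] [-0.9361  2.0428  3.7808] [-0.0341  0.3045  0.0198]
```

Floor contact is building evenly, with almost no tilting moment about x. I'll push another 1 mm and check.

The rows are not in the units I measure in: shifts go in shares of 62.5 mm and turns go in units of 0.1 rad. I convert before sending: 0.0007 m is 0.0112, 0.0005 m is 0.008.

```bash
python3 jog.py '{"dx": [0, 0, 0, 0], "dy": [0, 0, 0, 0], "dz": [0.0112, 0.008, 0, 0], "turn": [0, 0, 0, 0]}'
python3 -c "
from h import *
s=bot.read_state();print(s['tool_pos'],s['tcp_rot'],s['wrist_force'],s['torque'])"
```

```text
time: 18.68
tool_pos: [0.4832, -0.1764, -0.0049]
tcp_rot: [1.945, 2.465, 0.0]
wrist_force: [-2.4, -2.3, 8.1]
width: 0.327
grip_force: 80.8
[ 0.4832 -0.1764 -0.0049] [1.9453 2.465  0.0002] [-2.3539 -2.2772  8.1342] [-0.7883  0.2209 -0.0796]
```

Converted, -0.0012 m is -0.0192.

```bash
python3 jog.py '{"dx": [0, 0], "dy": [0, 0], "dz": [-0.0192, 0], "turn": [0, 0]}'
python3 jog.py '{"dx": [0, 0, 0, 0, 0], "dy": [0, 0, 0, 0, 0], "dz": [0, 0, 0, 0, 0], "turn": [0, 0, 0, 0, 0]}' 1.0 20
python3 jog.py '{"dx": [0, 0, 0, 0, 0], "dy": [0, 0, 0, 0, 0], "dz": [-0.16, -0.48, -0.64, -0.8, -0.8], "turn": [0, 0, 0, 0, 0]}'
python3 jog.py '{"dx": [0, 0, 0], "dy": [0, 0, 0], "dz": [-0.64, 0, 0], "turn": [0, 0, 0]}'
python3 - <<'E'
from h import *
c=bot.camera_info("wrist");w=bot.read_camera("wrist")[:,:,::-1];s=bot.read_camera("scene")[:,:,::-1]
S=bot.camera_info("scene");T=bot.camera_info("top")
h=np.array([.4819,-.176,.056]);d=np.array([-.2319,.9727,0])
for k in(.086,-.086):print([proj(C,h+d*k) for C in(c,S)],"if 6mm high",[proj(C,h+d*k+[0,0,.006]) for C in(c,S)])
up=lambda i:cv2.resize(i,(400,300),interpolation=cv2.INTER_CUBIC)
cv2.imwrite("pics/w6.png",w);cv2.imwrite("pics/s6.png",s)
cv2.imwrite("pics/c6.png",np.vstack([np.hstack([up(w[60:360,120:520]),up(s[140:260,340:500])]),np.hstack([up(w[95:170,270:370]),up(w[250:325,270:370])])]))
E
```

```text
time: 18.92
tool_pos: [0.483, -0.1762, -0.0042]
tcp_rot: [1.946, 2.465, 0.0]
wrist_force: [-0.4, -1.2, 4.8]
width: 0.326
grip_force: 80.9
time: 19.55
tool_pos: [0.4824, -0.1759, -0.0047]
tcp_rot: [-1.946, -2.466, 0.0]
wrist_force: [-0.3, -0.2, -0.1]
width: 0.998
grip_force: 0.0
time: 20.18
tool_pos: [0.4823, -0.1758, 0.1776]
tcp_rot: [1.946, 2.466, 0.0]
wrist_force: [0.4, -0.9, -0.2]
width: 0.999
grip_force: 0.0
time: 20.55
tool_pos: [0.4821, -0.1758, 0.2153]
tcp_rot: [-1.946, -2.466, -0.0]
wrist_force: [-0.1, -0.1, -0.3]
width: 0.998
grip_force: 0.0
[array([318.97  ,  98.4345]), array([408.3831, 238.0957])] if 6mm high [array([318.984 ,  98.2533]), array([408.8199, 235.9307])]
[array([318.6047, 290.5578]), array([425.481, 185.784])] if 6mm high [array([318.6111, 293.3864]), array([425.9434, 183.638 ])]
```

View pics/c6.png

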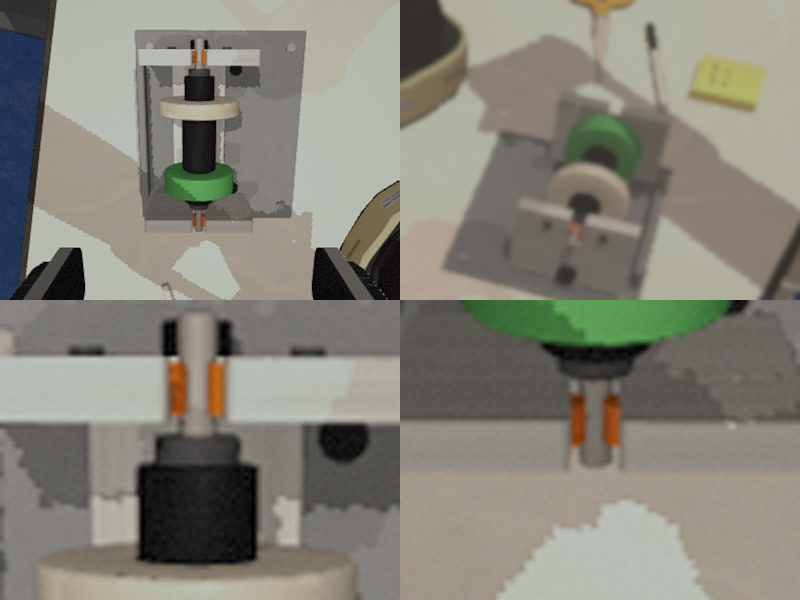

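Both ends lie between and below the rollers, whose orange edges overlap the axle at both ends. The green tip is at row ≈291, against 290.6 predicted for seated and 293.4 for 6 mm high. The gripper is clear.

```bash
python3 -c "
from workcell import bot
print(bot.finish_job())"
```

```text
the job is handed in; nothing more can be done
None
```

The spindle is loaded in the dispenser and released, and the job is handed in at about 21 s; force and camera checks show both ends on the slot floors, about 8 N peak push, timer and bottle never approached (no verdict was returned).

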